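# Lock and sort the plunger cutters

## Task

The baking class is over: push the orange knob of each of the three plunger biscuit cutters in until it clicks and stays in, and feel how hard it is to push. Stand the cutters that click in easily (about 4 N) upright on the floor of the blue children's tray, and the stiff ones (about 18 N) upright on the floor of the red grown-ups' tray. Leave everything else where it is.

Things in the scene. Friction and masses are not known exactly. Their poses are not given: they have to be found in the camera images.
- cutter_a: Cutter A: a loose upright plunger biscuit cutter of 0.15 kg, round body 40 mm in diameter and 48 mm high (steel foot, white barrel, blue band at the top), with an orange push knob on a thin stem above it. Origin: centre of the underside; z up along its axis. All three cutters look the same.
- cutter_b: Cutter B: a loose upright plunger biscuit cutter of 0.15 kg, round body 40 mm in diameter and 48 mm high (steel foot, white barrel, blue band at the top), with an orange push knob on a thin stem above it. Origin: centre of the underside; z up along its axis. All three cutters look the same.
- cutter_c: Cutter C: a loose upright plunger biscuit cutter of 0.15 kg, round body 40 mm in diameter and 48 mm high (steel foot, white barrel, blue band at the top), with an orange push knob on a thin stem above it. Origin: centre of the underside; z up along its axis. All three cutters look the same.
- plunger_a (a joint): Travel of knob A in m: 0 = up (its top 70 mm above the underside), 0.011 = locked in (59 mm). Over-centre click: resistance grows to a peak at 3 mm, is gone at 6 mm, then the knob snaps in and stays; let go earlier it springs back up. Peak: about 4 N if easy, 18 N if stiff. Which cutters are stiff is not known beforehand; there is at least one of each kind.
- plunger_b (a joint): Travel of knob B in m: 0 = up (its top 70 mm above the underside), 0.011 = locked in (59 mm). Over-centre click: resistance grows to a peak at 3 mm, is gone at 6 mm, then the knob snaps in and stays; let go earlier it springs back up. Peak: about 4 N if easy, 18 N if stiff. Which cutters are stiff is not known beforehand; there is at least one of each kind.
- plunger_c (a joint): Travel of knob C in m: 0 = up (its top 70 mm above the underside), 0.011 = locked in (59 mm). Over-centre click: resistance grows to a peak at 3 mm, is gone at 6 mm, then the knob snaps in and stays; let go earlier it springs back up. Peak: about 4 N if easy, 18 N if stiff. Which cutters are stiff is not known beforehand; there is at least one of each kind.
- knob_a (a point): Centre of the flat top of cutter A's orange knob (28 mm in diameter, 9 mm thick); it moves with the knob.
- knob_b (a point): Centre of the flat top of cutter B's orange knob (28 mm in diameter, 9 mm thick); it moves with the knob.
- knob_c (a point): Centre of the flat top of cutter C's orange knob (28 mm in diameter, 9 mm thick); it moves with the knob.
- tray_blue: The children's tray: blue open tray, fixed on the table, outside 220 (x) x 130 (y) x 30 mm high, walls and floor 5 mm thick. Origin: centre of its underside; x along its long side, z up. A small brass tin stands in it. It may be on the left or the right of the board.
- tray_red: The grown-ups' tray: red open tray, fixed on the table, outside 220 (x) x 130 (y) x 30 mm high, walls and floor 5 mm thick. Origin: centre of its underside; x along its long side, z up. Empty. It stands on the other side of the board.
- board: Wooden pastry board with brown baking paper, fixed, 350 (x) x 390 (y) mm, top face 18 mm above the table, with a rim 12 mm high and 18 mm wide along its far (+x) edge. Origin: centre of its underside. The cutters, shaker, sprinkles jar and biscuits stand on its top face.
- shaker: Red shaker with steel cap on the board, 36 mm in diameter, 100 mm high. Bystander, loose. Origin: centre of its underside.
- sprinkles: Clear jar with yellow cap on the board, 42 mm in diameter, 62 mm high. Bystander, loose. Origin: centre of its underside.
- gingerbread: Brown gingerbread man lying on the board, about 58 x 52 mm, 10 mm thick. Bystander, loose. Origin: centre of its underside.
- crescent_a: Pale crescent biscuit lying at the back of the board, about 76 mm long (along its y), 37 mm wide, 21 mm high. Bystander, loose. Origin: centre of its underside.
- crescent_b: Pale crescent biscuit lying at the back of the board, about 76 mm long (along its y), 37 mm wide, 21 mm high. Bystander, loose. Origin: centre of its underside.
- tin: Brass tin standing in the blue tray, 36 mm in diameter, 45 mm high. Bystander, loose. Origin: centre of its underside.

How it is judged:
At the end, for the whole second after the job is handed in: All three knobs are locked in (travel over 9 mm); each easy cutter stands on the floor of the blue tray and each stiff one on the floor of the red tray, between the walls, upright within 0.15 rad, released and at rest (x of cutter_a in the frame of tray_blue between -0.1 and 0.1 m and y of cutter_a in the frame of tray_blue between -0.055 and 0.055 m and z of each of cutter_a, cutter_c in the frame of tray_blue below 0.012 m and angle between each of cutter_a, cutter_b, cutter_c's own z axis and vertical below 0.15 rad and value of joint each of plunger_a, plunger_b, plunger_c above 0.009 m and linear speed of each of cutter_a, cutter_b, cutter_c below 0.02 m/s and x of cutter_b in the frame of tray_red between -0.1 and 0.1 m and y of cutter_b in the frame of tray_red between -0.055 and 0.055 m and z of cutter_b in the frame of tray_red below 0.012 m and x of cutter_c in the frame of tray_blue between -0.1 and 0.1 m and y of cutter_c in the frame of tray_blue between -0.055 and 0.055 m); the robot touches nothing.
It fails at once if a bystander (shaker, sprinkles jar, gingerbread, crescent, tin) is pushed more than 25 mm from its place (distance of any of shaker, sprinkles, gingerbread, crescent_a, crescent_b, tin from where it was at the start of the episode above 0.025 m).
It fails at once if the shaker, sprinkles jar or tin is knocked over (angle between any of shaker, sprinkles, tin's own z axis and vertical above 0.6 rad).
It also fails if it takes over 72 s, if anything falls off the work surface, if the arm or the gripper's body presses on something with over 40 N, if the wrist force passes 120 N, or if a joint passes its speed limit or range.

## Robot

A 7-joint arm with a two-finger parallel gripper is mounted at the origin on the work surface. World frame = base frame: x ahead of the robot, y to its left, z up, the work surface at z = 0. Lengths are in m, angles in rad, forces in N, time in s.
With the tool pointing down it reaches from about 0.35 to 0.9 m from the base axis. Payload 7.2 kg.
Tool frame: the origin (TCP) lies midway between the tips of the shut fingers; the grasp point (between the pads) lies 19 mm behind it; z points along the fingers, y is the line along which they close (so a half turn about z gives the same grasp; the last joint's range is limited). The gripper opens to 88 mm and grips with 3 to 60 N. Pads are 20 mm wide; open, the fingers measure 115 mm over their backs; the gripper's body (75 mm by 178 mm) begins 61 mm behind the grasp point.
Start: joints at [-0.068, 0.411, -0.013, 1.596, 0.006, 1.134, -0.082], TCP at [0.625, -0, 0.223] pointing down, gripper open.
Joint ranges: [-2.95, 2.95], [-0.29, 1.99], [-1.47, 1.44], [0.14, 2.54], [-1.03, 4.17], [0.13, 1.85], [-2.86, 2.86]. Speed limits (rad/s): [2.39, 2.39, 3.01, 3.01, 3.14, 3.14, 3.14].

## Interface

Orientations are given as a rotation vector (axis times angle).
In Python, from rig import r gives the robot as it stands.
- The arm moves only by the shell command python3 -m crank 'ROWS'. ROWS is JSON, a list of rows, each an object with "dr": the turn, a rotation vector about the tool's x, y, z in rad, a list of three; "xyz": the shift along the tool's x, y, z in cm, a list of three; "grip": the closure, from -1 (fully open) to 1 (shut), so that 0 is half open. A call has 1 to 12 rows; each row shifts and turns the commanded pose from where the row before left it, along the tool's axes as they then stand; what a row does not reach is not made up. A row lasts 1/12 s, in which the tool goes at most 41.7 mm and 7.16 degrees, less where a joint would pass 70% of its speed; a pose out of reach is approached as far as the arm can. A call is refused whole if a number of a shift passes 4.17 or a number of a turn 0.125, either way. A call with a gripper value outside its range is refused whole. The fingers move at their own pace and stop on an object; the grip force is fixed at half the most. Time passes only in rows, so rows that do not move let the fingers close. It gives the time, the measured TCP pose, the force, the opening and the grip force at its end, in the units of the state.
- r.read_state(): the state, without advancing time (a new reading comes with each control period).
- r.snapshot(name): name is "scene" or "side" or "wrist"; returns a dict with "pixels" (400x640x3 uint8, red, green, blue), "fx", "fy", "cx", "cy" (pixels), "k1" (the pictures are not rectified: a ray, as slopes to the right and down, at radius r is drawn at 1 + k1 r^2 times it, then the intrinsics apply), "origin" and "attitude" of the camera in the world; the wrist camera has in their place "hand_eye" (4x4, takes a point from camera to tool coordinates, whose origin is the TCP and whose axes are the flange's). Camera axes: x right, y up, looking along -z (the intrinsics and any distortion apply to the point x, -y, -z); pixel columns grow to the right and rows downward; lengths in m; the calibration is good to about 2 mm. A picture is of the moment at which its call begins: read the wrist's pose just before it. There is no depth.
- r.close_job(): hands the job in; it is judged then, once.
The state is a dict: "time_s": time; "qpos": joint angles; "qd": joint speeds; "joint_efforts": joint torques, N m; "eef_pos": TCP position; "tcp_rot": TCP orientation; "contact_force": force on the tool from outside, world axes, zero at the start; "moment": the same for the moment, N m; "width": finger opening in m; "grip_force": force on a finger pad.
Only numpy, scipy, OpenCV 4.12 (cv2) and the standard library are available. Lean on these libraries where they do the work, as an engineer would, in place of code of your own. Each camera call takes 0.05 s, during which the arm holds its last target. There are 200 camera calls.

## Working session

There is one attempt and no reset: what is moved stays moved. The work goes in short steps, Python scripts to look and compute and a shell command to move; the robot and the scene stay as the last step left them, time stands still between calls to the robot, and variables do not carry over. Pictures are saved under pics/ and viewed, at most 10 in all, crops included, and the job is handed in when it is done.

```bash
mkdir -p pics; ls
python3 - <<'E'
from rig import r
import cv2,pickle
s=r.read_state();print(s)
d={}
for n in("scene","side"):
    p=r.snapshot(n);d[n]=p;cv2.imwrite(f"pics/{n}0.png",p["pixels"][:,:,::-1]);print({k:v for k,v in p.items() if k!="pixels"})
pickle.dump(d,open("d0.pkl","wb"))
E
```

```text
pics
{'time_s': 0.0, 'qpos': array([-0.06820625,  0.41187937, -0.01270601,  1.59703191,  0.00558654,
        1.13430708, -0.08223607]), 'qd': array([-9.64829445e-04,  2.43602214e-03,  3.46912481e-04,  9.06366994e-04,
        1.01621527e-03,  7.61862602e-05, -8.60076347e-04]), 'joint_efforts': array([-2.92756195e-04, -5.87956166e+01,  6.41712137e-01, -2.91074431e+01,
       -5.37758670e-02,  1.83686998e-02,  1.53371734e-04]), 'eef_pos': array([ 6.24495259e-01, -3.76324969e-05,  2.21826874e-01]), 'tcp_rot': array([-2.22071746e+00, -2.22068093e+00,  1.87657901e-03]), 'contact_force': array([ 0.447688  , -0.33114444,  0.29332809]), 'moment': array([ 0.00878933, -0.00044736,  0.02708871]), 'grip_force': 0.0, 'width': 0.08752442304099294}
{'fx': 461.3706640492571, 'fy': 461.3706640492571, 'cx': 316.9927054276779, 'cy': 198.59766879789566, 'k1': -0.010981079933508064, 'origin': array([ 1.03542707, -0.23088006,  0.97294576]), 'attitude': array([0.4736741 , 0.27575113, 1.08878359])}
{'fx': 498.9318650417572, 'fy': 498.9318650417572, 'cx': 320.05633772679363, 'cy': 205.1442645016555, 'k1': -0.010557848190948804, 'origin': array([ 0.32535255, -0.88549583,  0.93814185]), 'attitude': array([ 0.82766693, -0.10000121, -0.25900916])}
```

View pics/scene0.png

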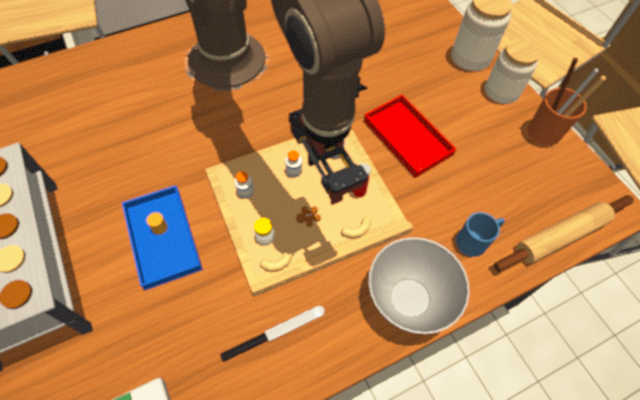

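View pics/side0.png

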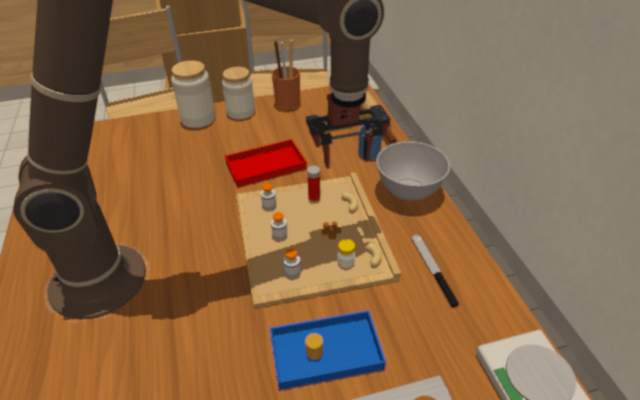

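Scene: knobs at about (242,177) and (293,157), the third hidden by the gripper, blue tray around (161,237), red around (409,135). Side: knobs at about (267,187), (278,217), (291,256), shaker cap (313,171), jar cap (346,246), tin (314,341). Next, an enlarged side crop.

```bash
cat > h.py <<'E'
import numpy as np,cv2
from scipy.spatial.transform import Rotation as R
def at(p,u,v,z,T=None):
    "pixel -> world point at height z"
    K=np.array([[p["fx"],0,p["cx"]],[0,p["fy"],p["cy"]],[0,0,1]])
    x,y=cv2.undistortPoints(np.array([[[u,v]]],float),K,np.array([p["k1"],0,0,0]))[0,0]
    if T is None: A=R.from_rotvec(p["attitude"]).as_matrix();o=p["origin"]
    else: A=T[:3,:3];o=T[:3,3]
    d=A@np.array([x,-y,-1.])
    return o+d*(z-o[2])/d[2]
E
python3 - <<'E'
import pickle,cv2
from h import *
d=pickle.load(open("d0.pkl","rb"))
print(R.from_rotvec([0,0,0]).as_matrix()[0])
im=d["side"]["pixels"][130:390,215:415,::-1]
cv2.imwrite("pics/sidec.png",cv2.resize(im,None,fx=2.3,fy=2.3,interpolation=cv2.INTER_CUBIC)) 
S=d["side"];C=d["scene"]
for n,u,v,z in(("ka",267,187,.088),("kb",278,216,.088),("kc",291,256,.088),("shk",313,171,.118),("jar",346,245,.08),("tin",314,341,.05),("gb",331,230,.028)):print(n,at(S,u,v,z).round(3))
for n,u,v,z in(("k1",242,176,.088),("k2",293,156,.088),("jar",263,226,.08),("tin",156,218,.05)):print(n,at(C,u,v,z).round(3))
E
```

```text
[1. 0. 0.]
ka [0.447 0.123 0.088]
kb [0.452 0.006 0.088]
kc [ 0.454 -0.132  0.088]
shk [0.572 0.118 0.118]
jar [ 0.587 -0.127  0.08 ]
tin [ 0.452 -0.336  0.05 ]
gb [ 0.581 -0.02   0.028]
k1 [ 0.46  -0.121  0.088]
k2 [0.46  0.007 0.088]
jar [ 0.593 -0.127  0.08 ]
tin [ 0.455 -0.331  0.05 ]
```

View pics/sidec.png

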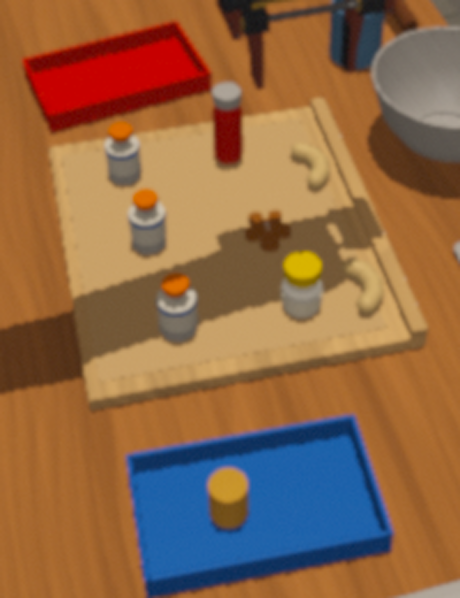

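The crop shows the knobs at crop (120,130), (146,199) and (176,285), which is full-image (267,186.5), (278.5,216.5) and (291.5,254). The red rim corners are about (27,68), (178,28), (208,72), (50,122). The blue far corners are (127,457) and (352,420), and the tin is at (228,480). The positions agree between the two cameras to about 1 cm. Next I move over the middle cutter for a wrist view.

```bash
python3 -m crank '[{"dr":[0,0,0],"xyz":[0,-3.4,-0.5],"grip":-1},{"dr":[0,0,0],"xyz":[0,-3.4,-0.5],"grip":-1},{"dr":[0,0,0],"xyz":[0,-3.4,-0.5],"grip":-1},{"dr":[0,0,0],"xyz":[0,-3.4,-0.5],"grip":-1},{"dr":[0,0,0],"xyz":[0,-3.4,-0.5],"grip":1},{"dr":[0,0,0],"xyz":[0,0,0],"grip":1},{"dr":[0,0,0],"xyz":[0,0,0],"grip":1},{"dr":[0,0,0],"xyz":[0,0,0],"grip":1}]'
python3 - <<'E'
from rig import r
import cv2,pickle
s=r.read_state();p=r.snapshot("wrist");q=r.snapshot("scene")
pickle.dump((s,p,q),open("d1.pkl","wb"))
print(s["eef_pos"],s["tcp_rot"],s["width"],p["hand_eye"].round(3))
cv2.imwrite("pics/w1.png",p["pixels"][:,:,::-1])
cv2.imwrite("pics/s1.png",cv2.resize(q["pixels"][80:300,110:470,::-1],None,fx=2.2,fy=2.2,interpolation=cv2.INTER_CUBIC))
E
```

```text
time_s: 0.77
eef_pos: [0.4557, 0.0, 0.2479]
tcp_rot: [2.221, 2.221, 0.001]
contact_force: [-0.2, -0.1, 1.0]
width: 0.0647
grip_force: 0.0
[4.55673669e-01 1.81248478e-05 2.47947406e-01] [2.22080755e+00 2.22091777e+00 1.47085725e-03] 0.06472899223357292 [[-0.001  0.969  0.248  0.067]
 [ 1.     0.001 -0.    -0.   ]
 [-0.     0.248 -0.969 -0.161]
 [ 0.     0.     0.     1.   ]]
```

View pics/w1.png

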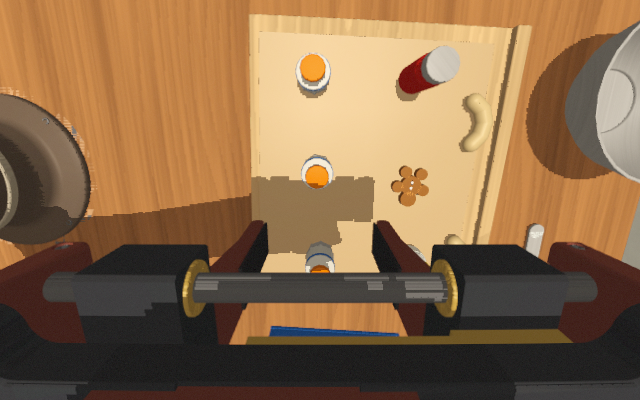

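View pics/s1.png

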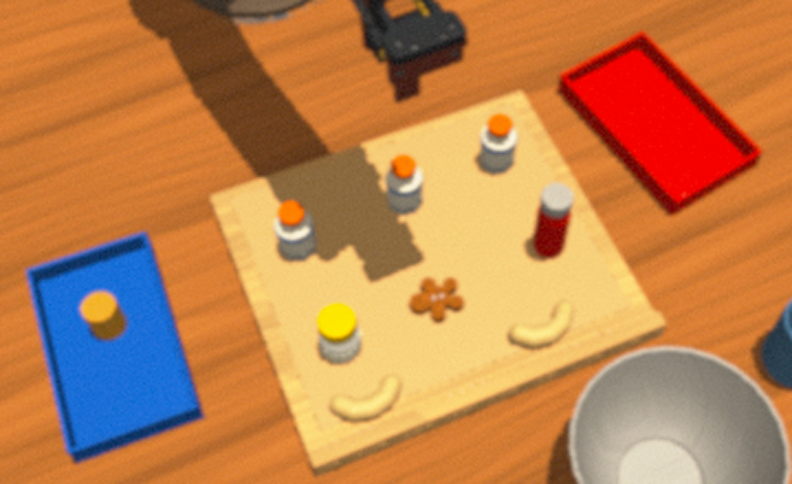

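Wrist view: knobs at (313,68), (317,177) and, half hidden, (319,270). Scene crop: knobs at (499,125), (403,166), (291,212). Rim corners are about (28,270), (147,235), (200,410), (76,450) for blue and (562,82), (642,36), (757,152), (672,207) for red.

Run:
```python
import pickle
from h import *
s,p,q=pickle.load(open("d1.pkl","rb"))
T=np.eye(4);T[:3,:3]=R.from_rotvec(s["tcp_rot"]).as_matrix();T[:3,3]=s["eef_pos"];T=T@p["hand_eye"]
for u,v in((313,68),(317,177),(319,270)):print("wrist",at(p,u,v,.088,T).round(3))
for u,v in((499,125),(403,166),(291,212)):print("scene",at(q,110+u/2.2,80+v/2.2,.088).round(3))
for n,c in(("blue",((28,270),(147,235),(200,410),(76,450))),("red",((562,82),(642,36),(757,152),(672,207)))):
    P=np.array([at(q,110+u/2.2,80+v/2.2,.03)[:2] for u,v in c]);print(n,P.round(3).tolist(),P.mean(0).round(3))
d=pickle.load(open("d0.pkl","rb"))["side"]
for n,c in(("blue",((127,457),(352,420))),("red",((27,68),(178,28),(208,72),(50,117)))):
    P=np.array([at(d,215+u/2.3,130+v/2.3,.03)[:2] for u,v in c]);print(n,P.round(3).tolist(),P.mean(0).round(3))
u,v=100,301;print("tin",at(q,110+u/2.2,80+v/2.2,.05))
```

```text
wrist [0.449 0.126 0.088]
wrist [0.453 0.009 0.088]
wrist [ 0.455 -0.111  0.088]
scene [0.454 0.125 0.088]
scene [0.458 0.008 0.088]
scene [ 0.461 -0.121  0.088]
blue [[0.37, -0.391], [0.383, -0.264], [0.599, -0.28], [0.586, -0.401]] [ 0.485 -0.334]
red [[0.392, 0.246], [0.371, 0.37], [0.579, 0.398], [0.6, 0.269]] [0.486 0.321]
blue [[0.373, -0.269], [0.587, -0.288]] [ 0.48  -0.279]
red [[0.363, 0.352], [0.574, 0.384], [0.589, 0.277], [0.377, 0.243]] [0.476 0.314]
tin [ 0.45166506 -0.33096058  0.05      ]
```

All three sources agree on the cutters: A (.451,.125), B (.455,.008), C (.458,-.120). Next I press the middle one with shut fingers, going down in small steps while watching the force.

```bash
python3 -m crank '[{"dr":[0,0,0],"xyz":[0.8,-0.1,3.7],"grip":1},{"dr":[0,0,0],"xyz":[0,0,3.7],"grip":1},{"dr":[0,0,0],"xyz":[0,0,3.7],"grip":1},{"dr":[0,0,0],"xyz":[0,0,3.7],"grip":1},{"dr":[0,0,0],"xyz":[0,0,0.4],"grip":1},{"dr":[0,0,0],"xyz":[0,0,0],"grip":1},{"dr":[0,0,0],"xyz":[0,0,0],"grip":1}]'
for i in 1 2 3 4 5; do python3 -m crank '[{"dr":[0,0,0],"xyz":[0,0,0.1],"grip":1},{"dr":[0,0,0],"xyz":[0,0,0],"grip":1}]' | egrep 'eef|force|width'; done
```

```text
time_s: 1.45
eef_pos: [0.455, 0.0081, 0.0964]
tcp_rot: [-2.222, -2.221, 0.0]
contact_force: [1.1, 0.2, 0.6]
width: 0.0101
grip_force: 0.0
eef_pos: [0.4555, 0.0081, 0.0964]
contact_force: [0.8, 0.2, 1.0]
width: 0.0004
grip_force: 0.0
eef_pos: [0.4547, 0.0081, 0.0946]
contact_force: [-1.5, 1.0, 0.2]
width: 0.0002
grip_force: 0.0
eef_pos: [0.4541, 0.008, 0.0929]
contact_force: [0.4, -0.0, 0.6]
width: 0.0004
grip_force: 0.0
eef_pos: [0.4539, 0.008, 0.0916]
contact_force: [0.3, -0.9, 0.4]
width: 0.0007
grip_force: 0.0
eef_pos: [0.4539, 0.008, 0.0904]
contact_force: [0.5, -0.1, -0.1]
width: 0.0004
grip_force: 0.0
```

```bash
for i in 1 2 3 4 5 6 7 8 9 10; do python3 -m crank '[{"dr":[0,0,0],"xyz":[0,0,0.1],"grip":1},{"dr":[0,0,0],"xyz":[0,0,0],"grip":1}]' | egrep 'eef|contact'; done
```

```text
eef_pos: [0.4539, 0.008, 0.0895]
contact_force: [-0.7, -0.3, 0.9]
eef_pos: [0.454, 0.008, 0.0885]
contact_force: [-0.6, -0.5, -0.3]
eef_pos: [0.454, 0.008, 0.0876]
contact_force: [0.3, 0.9, 2.9]
eef_pos: [0.454, 0.008, 0.0867]
contact_force: [-0.5, -0.3, 3.8]
eef_pos: [0.454, 0.008, 0.0856]
contact_force: [-1.1, -0.0, 4.0]
eef_pos: [0.454, 0.008, 0.0846]
contact_force: [-0.3, -0.3, 4.0]
eef_pos: [0.454, 0.008, 0.0834]
contact_force: [0.2, -0.7, 0.9]
eef_pos: [0.4538, 0.008, 0.0823]
contact_force: [0.3, -0.3, 1.0]
eef_pos: [0.4538, 0.008, 0.0814]
contact_force: [-0.4, 0.8, 0.3]
eef_pos: [0.4539, 0.008, 0.0805]
contact_force: [-0.4, -0.5, -0.0]
```

The middle cutter is easy, with a 4 N peak that then vanished. I push a little further to confirm the lock, then go to the left cutter.

```bash
python3 -m crank '[{"dr":[0,0,0],"xyz":[0,0,0.2],"grip":1},{"dr":[0,0,0],"xyz":[0,0,0.2],"grip":1},{"dr":[0,0,0],"xyz":[0,0,0],"grip":1}]'|egrep 'eef|contact'
python3 -m crank '[{"dr":[0,0,0],"xyz":[0,0,-3],"grip":1},{"dr":[0,0,0],"xyz":[3.9,-0.1,0],"grip":1},{"dr":[0,0,0],"xyz":[3.9,-0.1,0],"grip":1},{"dr":[0,0,0],"xyz":[3.9,-0.1,0],"grip":1},{"dr":[0,0,0],"xyz":[0,0,0],"grip":1},{"dr":[0,0,0],"xyz":[0,0,1.3],"grip":1},{"dr":[0,0,0],"xyz":[0,0,0],"grip":1},{"dr":[0,0,0],"xyz":[0,0,0],"grip":1}]'|egrep 'eef|contact'
for i in 1 2 3 4 5 6 7 8 9 10 11 12; do python3 -m crank '[{"dr":[0,0,0],"xyz":[0,0,0.1],"grip":1},{"dr":[0,0,0],"xyz":[0,0,0],"grip":1}]' | egrep 'eef|contact'; done
```

```text
eef_pos: [0.4546, 0.008, 0.0774]
contact_force: [-2.1, 0.3, 8.5]
eef_pos: [0.4504, 0.1246, 0.0931]
contact_force: [-0.1, 0.2, 0.6]
eef_pos: [0.4512, 0.1244, 0.0928]
contact_force: [0.3, 0.4, -0.1]
eef_pos: [0.4512, 0.1247, 0.0918]
contact_force: [-0.2, -0.4, 0.4]
eef_pos: [0.451, 0.1249, 0.0906]
contact_force: [0.6, 0.2, 0.8]
eef_pos: [0.4509, 0.1249, 0.0895]
contact_force: [0.4, 0.0, 0.2]
eef_pos: [0.4509, 0.125, 0.0885]
contact_force: [0.1, -0.5, 0.2]
eef_pos: [0.451, 0.125, 0.0876]
contact_force: [0.6, 0.1, 2.8]
eef_pos: [0.451, 0.125, 0.0867]
contact_force: [0.0, -0.5, 2.8]
eef_pos: [0.451, 0.125, 0.0856]
contact_force: [-0.8, -0.3, 3.3]
eef_pos: [0.451, 0.125, 0.0845]
contact_force: [0.8, -0.6, 2.6]
eef_pos: [0.451, 0.125, 0.0834]
contact_force: [0.3, -0.1, 1.8]
eef_pos: [0.4509, 0.1249, 0.0823]
contact_force: [-0.5, -0.0, -0.7]
eef_pos: [0.4509, 0.1249, 0.0814]
contact_force: [-0.1, 0.3, -0.2]
```

The left cutter is easy too. I confirm its lock, then test the right one, which should be stiff.

```bash
python3 -m crank '[{"dr":[0,0,0],"xyz":[0,0,0.2],"grip":1},{"dr":[0,0,0],"xyz":[0,0,0.25],"grip":1},{"dr":[0,0,0],"xyz":[0,0,0],"grip":1}]'|egrep 'eef|contact'
python3 -m crank '[{"dr":[0,0,0],"xyz":[0,0,-3.2],"grip":1},{"dr":[0,0,0],"xyz":[-4.1,0.1,0],"grip":1},{"dr":[0,0,0],"xyz":[-4.1,0.1,0],"grip":1},{"dr":[0,0,0],"xyz":[-4.1,0.1,0],"grip":1},{"dr":[0,0,0],"xyz":[-4.1,0.1,0],"grip":1},{"dr":[0,0,0],"xyz":[-4.1,0.1,0],"grip":1},{"dr":[0,0,0],"xyz":[-4.1,0.1,0],"grip":1},{"dr":[0,0,0],"xyz":[0,0,0],"grip":1},{"dr":[0,0,0],"xyz":[0,0,1.7],"grip":1},{"dr":[0,0,0],"xyz":[0,0,0],"grip":1},{"dr":[0,0,0],"xyz":[0,0,0],"grip":1}]'|egrep 'eef|contact'
for i in 1 2 3 4 5 6 7; do python3 -m crank '[{"dr":[0,0,0],"xyz":[0,0,0.1],"grip":1},{"dr":[0,0,0],"xyz":[0,0,0],"grip":1}]' | egrep 'eef|contact'; done
```

```text
eef_pos: [0.4514, 0.1251, 0.0774]
contact_force: [-1.8, -0.3, 4.2]
eef_pos: [0.4562, -0.1206, 0.0915]
contact_force: [-0.5, 0.7, 0.8]
eef_pos: [0.4573, -0.1204, 0.0914]
contact_force: [0.2, -0.1, -0.9]
eef_pos: [0.4572, -0.1206, 0.0904]
contact_force: [-0.0, -0.7, -0.3]
eef_pos: [0.457, -0.1209, 0.0892]
contact_force: [-0.0, -1.0, 0.4]
eef_pos: [0.4572, -0.121, 0.0883]
contact_force: [-1.1, -0.2, 4.1]
eef_pos: [0.4573, -0.1211, 0.0876]
contact_force: [-1.6, 0.3, 8.2]
eef_pos: [0.4574, -0.121, 0.0868]
contact_force: [-2.3, 0.8, 11.3]
eef_pos: [0.4575, -0.1211, 0.086]
contact_force: [-2.8, 1.3, 11.7]
```

Stiff, so I keep pressing until it locks. Then I lift, open and turn a quarter turn so the fingers close along y.

```bash
for i in 1 2 3 4 5; do python3 -m crank '[{"dr":[0,0,0],"xyz":[0,0,0.2],"grip":1},{"dr":[0,0,0],"xyz":[0,0,0],"grip":1}]' | egrep 'eef|contact'; done
python3 -m crank '[{"dr":[0,0,0],"xyz":[0,0,-4],"grip":1},{"dr":[0,0,0.12],"xyz":[0,0,-1.5],"grip":-1},{"dr":[0,0,0.12],"xyz":[0,0,0],"grip":-1},{"dr":[0,0,0.12],"xyz":[0,0,0],"grip":-1},{"dr":[0,0,0.12],"xyz":[0,0,0],"grip":-1},{"dr":[0,0,0.12],"xyz":[0,0,0],"grip":-1},{"dr":[0,0,0.12],"xyz":[0,0,0],"grip":-1},{"dr":[0,0,0.12],"xyz":[0,0,0],"grip":-1},{"dr":[0,0,0.12],"xyz":[0,0,0],"grip":-1},{"dr":[0,0,0.12],"xyz":[0,0,0],"grip":-1},{"dr":[0,0,0.12],"xyz":[0,0,0],"grip":-1}]'
python3 -m crank '[{"dr":[0,0,0.12],"xyz":[0,0,0],"grip":-1},{"dr":[0,0,0.12],"xyz":[0,0,0],"grip":-1},{"dr":[0,0,0.12],"xyz":[0,0,0],"grip":-1},{"dr":[0,0,0],"xyz":[0,0,0],"grip":-1},{"dr":[0,0,0],"xyz":[0,0,0],"grip":-1}]'
python3 - <<'E'
from rig import r
from h import *
import pickle
s=r.read_state();print(s["qpos"].round(2),R.from_rotvec(s["tcp_rot"]).as_matrix().round(3))
p=r.snapshot("scene");q=r.snapshot("side")
a=cv2.resize(p["pixels"][120:270,210:360,::-1],None,fx=2.6,fy=2.6,interpolation=cv2.INTER_CUBIC)
b=cv2.resize(q["pixels"][160:310,220:370,::-1],None,fx=2.6,fy=2.6,interpolation=cv2.INTER_CUBIC)
cv2.imwrite("pics/s2.png",np.hstack([a,b]))
E
```

```text
eef_pos: [0.4572, -0.121, 0.0836]
contact_force: [-1.5, 1.0, 5.8]
eef_pos: [0.4568, -0.121, 0.0809]
contact_force: [0.2, 0.0, 0.1]
eef_pos: [0.4568, -0.121, 0.0787]
contact_force: [-0.5, 0.2, 0.1]
eef_pos: [0.4573, -0.1211, 0.0774]
contact_force: [-2.3, 0.8, 4.2]
eef_pos: [0.4581, -0.1212, 0.0772]
contact_force: [-6.4, 1.8, 26.2]
time_s: 10.95
eef_pos: [0.457, -0.121, 0.13]
tcp_rot: [3.089, 0.57, -0.0]
contact_force: [-0.6, -0.1, 0.2]
width: 0.0636
grip_force: 0.0
time_s: 11.37
eef_pos: [0.4569, -0.1209, 0.13]
tcp_rot: [3.141, 0.023, -0.0]
contact_force: [-0.4, 0.1, -0.2]
width: 0.0877
grip_force: 0.0
[-0.11  0.27  0.31  2.07 -0.11  0.81 -1.29] [[ 1.     0.015 -0.   ]
 [ 0.015 -1.    -0.   ]
 [-0.     0.    -1.   ]]
```

View pics/s2.png

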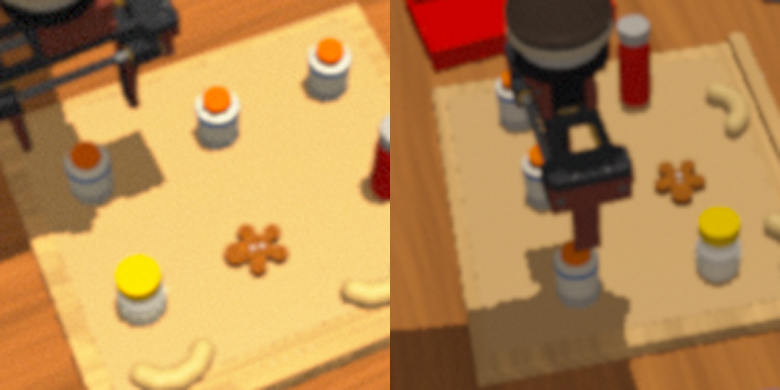

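All three knobs sit low. In the scene half they are at (85,155), (217,99) and (330,51), and the right one is at (575,252) in the side half. Now their positions after pressing.

Run:
```python
import pickle
from h import *
d=pickle.load(open("d0.pkl","rb"))
for u,v in((85,155),(217,99),(330,51)):print(at(d["scene"],210+u/2.6,120+v/2.6,.077).round(3))
print(at(d["side"],220+(575-390)/2.6,160+252/2.6,.077).round(3))
```

```text
[ 0.462 -0.122  0.077]
[0.458 0.008 0.077]
[0.455 0.125 0.077]
[ 0.455 -0.125  0.077]
```

The cutters have not moved. I grasp the stiff one.

```bash
python3 -m crank '[{"dr":[0,0,0],"xyz":[0.1,0.2,2.5],"grip":-1},{"dr":[0,0,0],"xyz":[0,0,2.5],"grip":-1},{"dr":[0,0,0],"xyz":[0,0,2.5],"grip":-1},{"dr":[0,0,0],"xyz":[0,0,2.3],"grip":-1},{"dr":[0,0,0],"xyz":[0,0,0.3],"grip":-1},{"dr":[0,0,0],"xyz":[0,0,0],"grip":-1},{"dr":[0,0,0],"xyz":[0,0,0],"grip":1},{"dr":[0,0,0],"xyz":[0,0,0],"grip":1},{"dr":[0,0,0],"xyz":[0,0,0],"grip":1},{"dr":[0,0,0],"xyz":[0,0,0],"grip":1},{"dr":[0,0,0],"xyz":[0,0,0],"grip":1},{"dr":[0,0,0],"xyz":[0,0,0],"grip":1}]'
python3 -m crank '[{"dr":[0,0,0],"xyz":[0,0,0],"grip":1},{"dr":[0,0,0],"xyz":[0,0,0],"grip":1},{"dr":[0,0,0],"xyz":[0,0,-2],"grip":1},{"dr":[0,0,0],"xyz":[0,0,-3],"grip":1},{"dr":[0,0,0],"xyz":[0,0,-4],"grip":1},{"dr":[0,0,0],"xyz":[0,0,-4],"grip":1},{"dr":[0,0,0],"xyz":[0,0,0],"grip":1},{"dr":[0,0,0],"xyz":[0,0,0],"grip":1}]'
```

```text
time_s: 12.47
eef_pos: [0.4583, -0.123, 0.0296]
tcp_rot: [3.142, 0.017, 0.001]
contact_force: [-0.0, -0.2, 0.4]
width: 0.0515
grip_force: 0.0
time_s: 13.13
eef_pos: [0.4593, -0.1231, 0.1609]
tcp_rot: [3.141, 0.017, 0.007]
contact_force: [-0.2, 0.9, -2.3]
width: 0.0395
grip_force: 30.0
```

Held: 39.5 mm opening, 30 N grip. I carry it to the red tray.

```bash
python3 -m crank '[{"dr":[0,0,0],"xyz":[0.2,-2.7,0],"grip":1},{"dr":[0,0,0],"xyz":[0.2,-3.7,0],"grip":1},{"dr":[0,0,0],"xyz":[0.2,-3.7,0],"grip":1},{"dr":[0,0,0],"xyz":[0.2,-3.7,0],"grip":1},{"dr":[0,0,0],"xyz":[0.2,-3.7,0],"grip":1},{"dr":[0,0,0],"xyz":[0.2,-3.7,0],"grip":1},{"dr":[0,0,0],"xyz":[0.2,-3.7,0],"grip":1},{"dr":[0,0,0],"xyz":[0.2,-3.7,0],"grip":1},{"dr":[0,0,0],"xyz":[0.2,-3.7,0],"grip":1},{"dr":[0,0,0],"xyz":[0.2,-3.7,0],"grip":1},{"dr":[0,0,0],"xyz":[0.2,-3.7,0],"grip":1},{"dr":[0,0,0],"xyz":[0.2,-3.7,0],"grip":1}]'
python3 -m crank '[{"dr":[0,0,0],"xyz":[0,0,0],"grip":1},{"dr":[0,0,0],"xyz":[0,0,0],"grip":1},{"dr":[0,0,0],"xyz":[0,0,0],"grip":1}]'
```

```text
time_s: 14.13
eef_pos: [0.4759, 0.3124, 0.1566]
tcp_rot: [3.139, 0.017, -0.005]
contact_force: [-0.7, 0.3, -1.6]
width: 0.0398
grip_force: 30.0
time_s: 14.38
eef_pos: [0.4764, 0.31, 0.157]
tcp_rot: [3.139, 0.017, -0.005]
contact_force: [0.2, -0.8, -1.7]
width: 0.0393
grip_force: 30.0
```

```bash
python3 -m crank '[{"dr":[0,0,0],"xyz":[0.3,-0.7,3.5],"grip":1},{"dr":[0,0,0],"xyz":[0,0,3.5],"grip":1},{"dr":[0,0,0],"xyz":[0,0,3.5],"grip":1},{"dr":[0,0,0],"xyz":[0,0,2],"grip":1},{"dr":[0,0,0],"xyz":[0,0,0.9],"grip":1},{"dr":[0,0,0],"xyz":[0,0,0],"grip":1},{"dr":[0,0,0],"xyz":[0,0,0],"grip":1},{"dr":[0,0,0],"xyz":[0,0,0],"grip":1}]'
for i in 1 2 3; do python3 -m crank '[{"dr":[0,0,0],"xyz":[0,0,0.1],"grip":1},{"dr":[0,0,0],"xyz":[0,0,0],"grip":1}]'| egrep 'eef|contact'; done
```

```text
time_s: 15.05
eef_pos: [0.4814, 0.3183, 0.0267]
tcp_rot: [-3.14, -0.015, -0.003]
contact_force: [0.5, -0.3, -2.4]
width: 0.0395
grip_force: 30.0
eef_pos: [0.481, 0.3187, 0.0255]
contact_force: [-0.9, 0.1, -1.7]
eef_pos: [0.4805, 0.3185, 0.0237]
contact_force: [-0.1, 0.0, -1.6]
eef_pos: [0.4802, 0.3183, 0.0221]
contact_force: [-1.3, -0.4, -1.5]
```

```bash
for i in 1 2 3 4 5; do python3 -m crank '[{"dr":[0,0,0],"xyz":[0,0,0.1],"grip":1},{"dr":[0,0,0],"xyz":[0,0,0],"grip":1}]'| egrep 'eef|contact'; done
```

```text
eef_pos: [0.4801, 0.3182, 0.021]
contact_force: [-0.2, -0.2, -1.1]
eef_pos: [0.4802, 0.3182, 0.0199]
contact_force: [-0.2, -0.4, -2.7]
eef_pos: [0.4802, 0.3182, 0.0189]
contact_force: [1.4, 0.9, -2.1]
eef_pos: [0.4802, 0.3182, 0.018]
contact_force: [-0.4, 0.4, -2.0]
eef_pos: [0.4802, 0.3182, 0.017]
contact_force: [-0.1, -0.1, -1.1]
```

```bash
python3 -m crank '[{"dr":[0,0,0],"xyz":[0,0,0.1],"grip":1},{"dr":[0,0,0],"xyz":[0,0,0],"grip":1}]'| egrep 'eef|contact'
python3 -m crank '[{"dr":[0,0,0],"xyz":[0,0,0],"grip":-0.3},{"dr":[0,0,0],"xyz":[0,0,0],"grip":-0.3},{"dr":[0,0,0],"xyz":[0,0,0],"grip":-0.3},{"dr":[0,0,0],"xyz":[0,0,0],"grip":-0.3},{"dr":[0,0,0],"xyz":[0,0,-1],"grip":-0.3},{"dr":[0,0,0],"xyz":[0,0,-2],"grip":-0.3},{"dr":[0,0,0],"xyz":[0,0,-3.5],"grip":-0.3},{"dr":[0,0,0],"xyz":[0,0,-3.5],"grip":-1},{"dr":[0,0,0],"xyz":[0,0,-3.5],"grip":-1}]'
python3 -m crank '[{"dr":[0,0,0],"xyz":[-0.4,3.8,0],"grip":-1},{"dr":[0,0,0],"xyz":[-0.5,3.8,0],"grip":-1},{"dr":[0,0,0],"xyz":[-0.5,3.8,0],"grip":-1},{"dr":[0,0,0],"xyz":[-0.5,3.8,0],"grip":-1},{"dr":[0,0,0],"xyz":[-0.5,3.8,0],"grip":-1},{"dr":[0,0,0],"xyz":[0,0,0],"grip":-1},{"dr":[0,0,0],"xyz":[0,0,0],"grip":-1},{"dr":[0,0,0],"xyz":[0,0,0],"grip":-1}]'
python3 - <<'E'
from rig import r
import cv2
q=r.snapshot("scene")
cv2.imwrite("pics/s3.png",cv2.resize(q["pixels"][80:300,110:470,::-1],None,fx=2.2,fy=2.2,interpolation=cv2.INTER_CUBIC))
E
```

```text
eef_pos: [0.4803, 0.3183, 0.0164]
contact_force: [-1.5, -1.0, 1.6]
time_s: 17.3
eef_pos: [0.48, 0.3179, 0.1532]
tcp_rot: [3.141, 0.017, -0.0]
contact_force: [0.6, 0.9, 0.0]
width: 0.0667
grip_force: 0.0
time_s: 17.97
eef_pos: [0.4587, 0.1286, 0.1519]
tcp_rot: [-3.141, -0.017, -0.002]
contact_force: [-0.3, 0.2, -0.1]
width: 0.0879
grip_force: 0.0
```

View pics/s3.png

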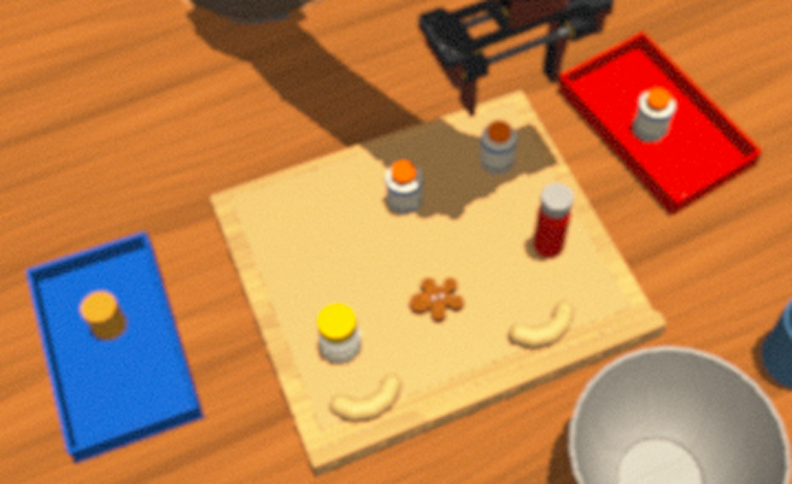

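The stiff cutter stands in the red tray at about (655,113) with its knob in, and the bystanders are unmoved. Now the left easy cutter.

```bash
python3 -m crank '[{"dr":[0,0,0],"xyz":[-0.7,0.4,2],"grip":-1},{"dr":[0,0,0],"xyz":[0,0,3.5],"grip":-1},{"dr":[0,0,0],"xyz":[0,0,3.5],"grip":-1},{"dr":[0,0,0],"xyz":[0,0,2.5],"grip":-1},{"dr":[0,0,0],"xyz":[0,0,0.6],"grip":-1},{"dr":[0,0,0],"xyz":[0,0,0],"grip":-1},{"dr":[0,0,0],"xyz":[0,0,0],"grip":-1},{"dr":[0,0,0],"xyz":[0,0,0],"grip":1},{"dr":[0,0,0],"xyz":[0,0,0],"grip":1},{"dr":[0,0,0],"xyz":[0,0,0],"grip":1},{"dr":[0,0,0],"xyz":[0,0,0],"grip":1},{"dr":[0,0,0],"xyz":[0,0,0],"grip":1}]'
python3 -m crank '[{"dr":[0,0,0],"xyz":[0,0,0],"grip":1},{"dr":[0,0,0],"xyz":[0,0,0],"grip":1},{"dr":[0,0,0],"xyz":[0,0,0],"grip":1},{"dr":[0,0,0],"xyz":[0,0,-2],"grip":1},{"dr":[0,0,0],"xyz":[0,0,-3],"grip":1},{"dr":[0,0,0],"xyz":[0,0,-4],"grip":1},{"dr":[0,0,0],"xyz":[0,0,-4],"grip":1},{"dr":[0,0,0],"xyz":[0,0,0],"grip":1},{"dr":[0,0,0],"xyz":[0,0,0],"grip":1}]'
```

```text
time_s: 19.02
eef_pos: [0.4517, 0.1241, 0.0308]
tcp_rot: [-3.141, -0.017, -0.002]
contact_force: [0.3, -0.0, 0.0]
width: 0.0581
grip_force: 0.0
time_s: 19.77
eef_pos: [0.4525, 0.1243, 0.1619]
tcp_rot: [-3.14, -0.017, -0.006]
contact_force: [-1.1, 0.0, -3.0]
width: 0.0392
grip_force: 30.0
```

```bash
python3 -m crank '[{"dr":[0,0,0],"xyz":[0.8,2.8,0],"grip":1},{"dr":[0,0,0],"xyz":[0.8,3.8,0],"grip":1},{"dr":[0,0,0],"xyz":[0.9,3.9,0],"grip":1},{"dr":[0,0,0],"xyz":[0.9,3.9,0],"grip":1},{"dr":[0,0,0],"xyz":[0.9,3.9,0],"grip":1},{"dr":[0,0,0],"xyz":[0.9,3.9,0],"grip":1},{"dr":[0,0,0],"xyz":[0.9,3.9,0],"grip":1},{"dr":[0,0,0],"xyz":[0.9,3.9,0],"grip":1},{"dr":[0,0,0],"xyz":[0.9,3.9,0],"grip":1},{"dr":[0,0,0],"xyz":[0.9,3.9,0],"grip":1},{"dr":[0,0,0],"xyz":[0.9,3.9,0],"grip":1},{"dr":[0,0,0],"xyz":[0.8,3.7,0],"grip":1}]'|egrep eef
python3 -m crank '[{"dr":[0,0,0],"xyz":[0,0,0],"grip":1},{"dr":[0,0,0],"xyz":[0,0,0],"grip":1},{"dr":[0,0,0],"xyz":[0,0,0],"grip":1}]'
```

```text
eef_pos: [0.5602, -0.3306, 0.1572]
time_s: 21.02
eef_pos: [0.5601, -0.3281, 0.1575]
tcp_rot: [-3.139, -0.016, 0.006]
contact_force: [0.2, 1.1, -0.8]
width: 0.0397
grip_force: 30.0
```

```bash
python3 -m crank '[{"dr":[0,0,0],"xyz":[-0.4,1.2,3],"grip":1},{"dr":[0,0,0],"xyz":[0,0,3.5],"grip":1},{"dr":[0,0,0],"xyz":[0,0,3.5],"grip":1},{"dr":[0,0,0],"xyz":[0,0,2.2],"grip":1},{"dr":[0,0,0],"xyz":[0,0,1],"grip":1},{"dr":[0,0,0],"xyz":[0,0,0],"grip":1},{"dr":[0,0,0],"xyz":[0,0,0],"grip":1},{"dr":[0,0,0],"xyz":[0,0,0],"grip":1},{"dr":[0,0,0],"xyz":[0,0,0],"grip":1}]'|egrep 'eef|contact'
for i in 1 2 3 4; do python3 -m crank '[{"dr":[0,0,0],"xyz":[0,0,0.1],"grip":1},{"dr":[0,0,0],"xyz":[0,0,0],"grip":1}]'| egrep 'eef|contact'; done
```

```text
eef_pos: [0.5586, -0.3414, 0.0302]
contact_force: [0.2, 0.3, -1.8]
eef_pos: [0.558, -0.3411, 0.0282]
contact_force: [0.3, -0.7, -1.9]
eef_pos: [0.5574, -0.341, 0.0263]
contact_force: [-0.5, 0.5, -1.2]
eef_pos: [0.5573, -0.3409, 0.025]
contact_force: [0.4, 0.1, -2.3]
eef_pos: [0.5573, -0.3409, 0.0239]
contact_force: [0.4, 0.6, -1.6]
```

```bash
for i in 1 2 3 4; do python3 -m crank '[{"dr":[0,0,0],"xyz":[0,0,0.15],"grip":1},{"dr":[0,0,0],"xyz":[0,0,0],"grip":1}]'| egrep 'eef|contact'; done
```

```text
eef_pos: [0.5572, -0.3409, 0.0223]
contact_force: [0.1, 0.9, -1.9]
eef_pos: [0.5573, -0.3408, 0.0208]
contact_force: [-0.1, -0.2, -1.8]
eef_pos: [0.5573, -0.3409, 0.0194]
contact_force: [-0.2, 1.0, -2.7]
eef_pos: [0.5573, -0.3409, 0.0179]
contact_force: [0.3, 0.6, -2.5]
```

```bash
for i in 1 2; do python3 -m crank '[{"dr":[0,0,0],"xyz":[0,0,0.08],"grip":1},{"dr":[0,0,0],"xyz":[0,0,0],"grip":1}]'| egrep 'eef|contact'; done
python3 -m crank '[{"dr":[0,0,0],"xyz":[0,0,0],"grip":-0.3},{"dr":[0,0,0],"xyz":[0,0,0],"grip":-0.3},{"dr":[0,0,0],"xyz":[0,0,0],"grip":-0.3},{"dr":[0,0,0],"xyz":[0,0,0],"grip":-0.3},{"dr":[0,0,0],"xyz":[0,0,-1],"grip":-0.3},{"dr":[0,0,0],"xyz":[0,0,-2],"grip":-0.3},{"dr":[0,0,0],"xyz":[0,0,-3.5],"grip":-0.3},{"dr":[0,0,0],"xyz":[0,0,-3.5],"grip":-1},{"dr":[0,0,0],"xyz":[0,0,-3.5],"grip":-1}]'
python3 -m crank '[{"dr":[0,0,0],"xyz":[-1,-3.5,0],"grip":-1},{"dr":[0,0,0],"xyz":[-1,-3.5,0],"grip":-1},{"dr":[0,0,0],"xyz":[-1,-3.5,0],"grip":-1},{"dr":[0,0,0],"xyz":[-1,-3.5,0],"grip":-1},{"dr":[0,0,0],"xyz":[-1,-3.5,0],"grip":-1},{"dr":[0,0,0],"xyz":[-1,-3.5,0],"grip":-1},{"dr":[0,0,0],"xyz":[-1,-3.5,0],"grip":-1},{"dr":[0,0,0],"xyz":[-1,-3.5,0],"grip":-1},{"dr":[0,0,0],"xyz":[-1,-3.5,0],"grip":-1},{"dr":[0,0,0],"xyz":[-1,-3.4,0],"grip":-1},{"dr":[0,0,0],"xyz":[0,0,0],"grip":-1},{"dr":[0,0,0],"xyz":[0,0,0],"grip":-1}]'
python3 - <<'E'
from rig import r
import cv2
q=r.snapshot("scene")
cv2.imwrite("pics/s4.png",cv2.resize(q["pixels"][80:300,110:470,::-1],None,fx=2.2,fy=2.2,interpolation=cv2.INTER_CUBIC))
E
```

```text
eef_pos: [0.5574, -0.341, 0.0175]
contact_force: [1.1, -0.3, -1.0]
eef_pos: [0.5574, -0.341, 0.0174]
contact_force: [-2.3, 1.5, 5.9]
time_s: 24.18
eef_pos: [0.557, -0.341, 0.1535]
tcp_rot: [3.141, 0.016, -0.001]
contact_force: [0.7, 0.2, 0.6]
width: 0.0671
grip_force: 0.0
time_s: 25.18
eef_pos: [0.4535, 0.0087, 0.1523]
tcp_rot: [-3.141, -0.023, -0.002]
contact_force: [-0.5, -1.1, -0.2]
width: 0.0878
grip_force: 0.0
```

View pics/s4.png

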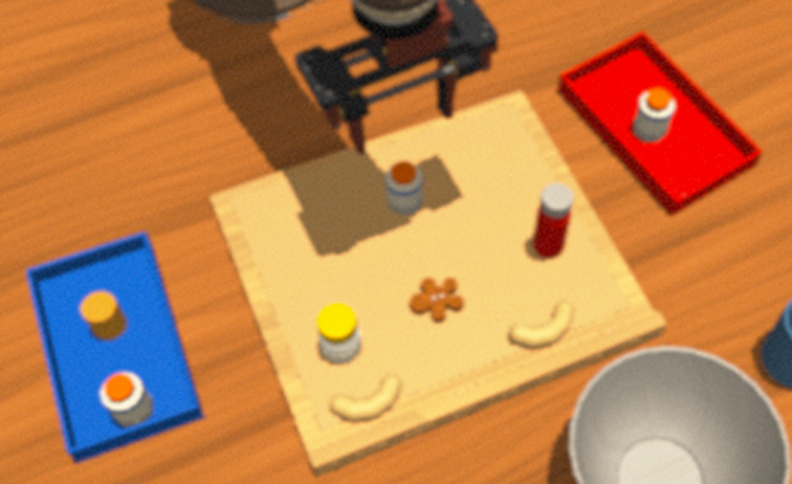

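The first easy cutter stands in the blue tray at about (125,398), with free space between it and the tin at (102,315). I grasp the last cutter.

```bash
python3 -m crank '[{"dr":[0,0,0],"xyz":[0.1,0,2],"grip":-1},{"dr":[0,0,0],"xyz":[0,0,3.5],"grip":-1},{"dr":[0,0,0],"xyz":[0,0,3.5],"grip":-1},{"dr":[0,0,0],"xyz":[0,0,2.5],"grip":-1},{"dr":[0,0,0],"xyz":[0,0,0.7],"grip":-1},{"dr":[0,0,0],"xyz":[0,0,0],"grip":-1},{"dr":[0,0,0],"xyz":[0,0,0],"grip":-1},{"dr":[0,0,0],"xyz":[0,0,0],"grip":1},{"dr":[0,0,0],"xyz":[0,0,0],"grip":1},{"dr":[0,0,0],"xyz":[0,0,0],"grip":1},{"dr":[0,0,0],"xyz":[0,0,0],"grip":1},{"dr":[0,0,0],"xyz":[0,0,0],"grip":1}]'
python3 -m crank '[{"dr":[0,0,0],"xyz":[0,0,0],"grip":1},{"dr":[0,0,0],"xyz":[0,0,0],"grip":1},{"dr":[0,0,0],"xyz":[0,0,0],"grip":1},{"dr":[0,0,0],"xyz":[0,0,-2],"grip":1},{"dr":[0,0,0],"xyz":[0,0,-3],"grip":1},{"dr":[0,0,0],"xyz":[0,0,-4],"grip":1},{"dr":[0,0,0],"xyz":[0,0,-4],"grip":1},{"dr":[0,0,0],"xyz":[0,0,0],"grip":1},{"dr":[0,0,0],"xyz":[0,0,0],"grip":1}]'
python3 -m crank '[{"dr":[0,0,0],"xyz":[0.5,2.7,0],"grip":1},{"dr":[0,0,0],"xyz":[0.5,3.5,0],"grip":1},{"dr":[0,0,0],"xyz":[0.5,3.5,0],"grip":1},{"dr":[0,0,0],"xyz":[0.5,3.5,0],"grip":1},{"dr":[0,0,0],"xyz":[0.5,3.5,0],"grip":1},{"dr":[0,0,0],"xyz":[0.5,3.5,0],"grip":1},{"dr":[0,0,0],"xyz":[0.5,3.5,0],"grip":1},{"dr":[0,0,0],"xyz":[0.5,3.5,0],"grip":1},{"dr":[0,0,0],"xyz":[0.5,3.5,0],"grip":1},{"dr":[0,0,0],"xyz":[0.5,3.5,0],"grip":1},{"dr":[0,0,0],"xyz":[0,0,0],"grip":1},{"dr":[0,0,0],"xyz":[0,0,0],"grip":1}]'
```

```text
time_s: 26.23
eef_pos: [0.455, 0.0071, 0.0302]
tcp_rot: [-3.141, -0.017, -0.002]
contact_force: [-0.3, -0.5, 0.3]
width: 0.0578
grip_force: 0.0
time_s: 26.98
eef_pos: [0.4559, 0.0072, 0.1613]
tcp_rot: [-3.14, -0.017, -0.007]
contact_force: [-0.5, 0.1, -2.6]
width: 0.0395
grip_force: 30.0
time_s: 27.98
eef_pos: [0.5064, -0.3363, 0.1568]
tcp_rot: [-3.141, -0.011, 0.006]
contact_force: [-0.1, 0.3, -2.3]
width: 0.0394
grip_force: 30.0
```

```bash
python3 -m crank '[{"dr":[0,0,0],"xyz":[-0.2,0,0],"grip":1},{"dr":[0,0,0],"xyz":[0,0,3],"grip":1},{"dr":[0,0,0],"xyz":[0,0,3.5],"grip":1},{"dr":[0,0,0],"xyz":[0,0,3.5],"grip":1},{"dr":[0,0,0],"xyz":[0,0,2.3],"grip":1},{"dr":[0,0,0],"xyz":[0,0,1],"grip":1},{"dr":[0,0,0],"xyz":[0,0,0],"grip":1},{"dr":[0,0,0],"xyz":[0,0,0],"grip":1},{"dr":[0,0,0],"xyz":[0,0,0],"grip":1},{"dr":[0,0,0],"xyz":[0,0,0],"grip":1}]'|egrep 'eef|contact'
for i in 1 2 3 4 5; do python3 -m crank '[{"dr":[0,0,0],"xyz":[0,0,0.1],"grip":1},{"dr":[0,0,0],"xyz":[0,0,0],"grip":1}]'| egrep 'eef|contact'; done
```

```text
eef_pos: [0.5075, -0.335, 0.0284]
contact_force: [-0.5, -0.2, -1.1]
eef_pos: [0.5069, -0.3347, 0.0265]
contact_force: [-0.3, -0.5, -1.6]
eef_pos: [0.5064, -0.3345, 0.0247]
contact_force: [0.5, 0.7, -1.1]
eef_pos: [0.5062, -0.3345, 0.0234]
contact_force: [-0.7, 1.1, -1.7]
eef_pos: [0.5062, -0.3344, 0.0223]
contact_force: [-0.2, 0.0, -1.3]
eef_pos: [0.5062, -0.3344, 0.0213]
contact_force: [-0.0, 0.1, -1.8]
```

```bash
for i in 1 2 3 4 5 ; do python3 -m crank '[{"dr":[0,0,0],"xyz":[0,0,0.09],"grip":1},{"dr":[0,0,0],"xyz":[0,0,0],"grip":1}]'| egrep 'eef|contact'; done
```

```text
eef_pos: [0.5062, -0.3344, 0.0205]
contact_force: [-0.5, 0.4, -1.1]
eef_pos: [0.5063, -0.3345, 0.0196]
contact_force: [-0.6, -0.0, -2.4]
eef_pos: [0.5063, -0.3344, 0.0187]
contact_force: [-0.1, -0.4, -0.0]
eef_pos: [0.5063, -0.3344, 0.0178]
contact_force: [0.3, -0.2, -0.7]
eef_pos: [0.5063, -0.3344, 0.0169]
contact_force: [-0.1, -0.6, -1.4]
```

```bash
python3 -m crank '[{"dr":[0,0,0],"xyz":[0,0,0.08],"grip":1},{"dr":[0,0,0],"xyz":[0,0,0],"grip":1}]'| egrep 'eef|contact'
python3 -m crank '[{"dr":[0,0,0],"xyz":[0,0,0],"grip":-0.3},{"dr":[0,0,0],"xyz":[0,0,0],"grip":-0.3},{"dr":[0,0,0],"xyz":[0,0,0],"grip":-0.3},{"dr":[0,0,0],"xyz":[0,0,0],"grip":-0.3},{"dr":[0,0,0],"xyz":[0,0,-1],"grip":-0.3},{"dr":[0,0,0],"xyz":[0,0,-2],"grip":-0.3},{"dr":[0,0,0],"xyz":[0,0,-3.5],"grip":-0.3},{"dr":[0,0,0],"xyz":[0,0,-3.5],"grip":-1},{"dr":[0,0,0],"xyz":[0,0,-3.5],"grip":-1},{"dr":[0,0,0],"xyz":[0,-4,-3.5],"grip":-1}]'
python3 -m crank '[{"dr":[0,0,0],"xyz":[0,-4,0],"grip":-1},{"dr":[0,0,0],"xyz":[0,-4,0],"grip":-1},{"dr":[0,0,0],"xyz":[0,-4,0],"grip":-1},{"dr":[0,0,0],"xyz":[0,-4,0],"grip":-1},{"dr":[0,0,0],"xyz":[0,-4,0],"grip":-1},{"dr":[0,0,0],"xyz":[0,0,0],"grip":-1},{"dr":[0,0,0],"xyz":[0,0,0],"grip":-1},{"dr":[0,0,0],"xyz":[0,0,0],"grip":-1}]'
python3 - <<'E'
from rig import r
import cv2,numpy as np
q=r.snapshot("scene")["pixels"];s=r.snapshot("side")["pixels"]
f=lambda a:cv2.resize(a[:,:,::-1],None,fx=2,fy=2,interpolation=cv2.INTER_CUBIC)
cv2.imwrite("pics/s5.png",np.hstack([f(q[100:300,110:300]),f(s[200:400,240:430])]))
E
```

```text
eef_pos: [0.5063, -0.3345, 0.0167]
contact_force: [-1.6, 1.0, 3.8]
time_s: 31.48
eef_pos: [0.5051, -0.3093, 0.1826]
tcp_rot: [3.136, 0.006, 0.004]
contact_force: [0.7, -0.1, 0.3]
width: 0.0736
grip_force: 0.0
time_s: 32.15
eef_pos: [0.5039, -0.1038, 0.1793]
tcp_rot: [3.141, 0.017, 0.001]
contact_force: [-0.0, 0.4, 0.9]
width: 0.0878
grip_force: 0.0
```

View pics/s5.png

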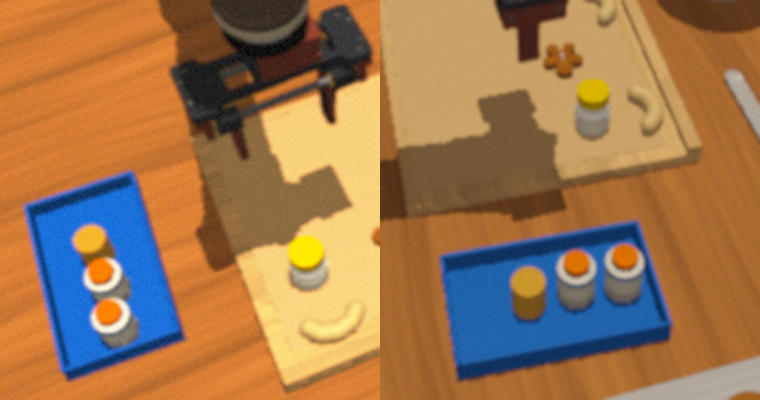

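Both easy cutters stand upright beside the tin, at (102,278) and (112,320) in the scene half, with their knobs in. The tin is unmoved. Handing in.

```bash
python3 -c "from rig import r;print(r.close_job())"
```

```text
the job is handed in; nothing more can be done
None
```

The job is handed in: all three knobs are clicked in, the two easy cutters (about 4 N; left and middle of the board) stand in the blue tray and the stiff one (right, at least 11.7 N before it clicked) in the red tray, with the bystanders showing no movement in the last pictures; no verdict was returned.

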